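# Close and latch the paneer press

## Task

Close the empty steel paneer press on the marble slab: push its sprung plate down into the box until you feel it meet the rubber stop, keep it down while you slide the keeper frame all the way across so that its flat jaw lies over the end of the plate, then let go, leaving the plate trapped under the jaw. Never push the plate or the keeper with more than about 25 N, and leave the other things on the slab where they stand.

Things in the scene. Friction and masses are not known exactly. Their poses are not given: they have to be found in the camera images.
- press: Paneer press, fixed: open steel box 110 (x) x 160 (y) mm, rim 60 mm above the slab, on a wooden base 160 x 200 x 8 mm. Origin: centre of the base's underside; z up. Two dark rails along y at x = +-64 mm carry the keeper; screws set rails, keeper and rubber stop together to a height up to 7 mm above or below nominal, which no listed pose tells. Never push any part with over 25 N.
- plate (a joint): Sprung plate (plunger): flat-topped steel block 96 (x) x 110 (y) x 35 mm deep, at y = -70 to +40 mm of the press frame. 0 m = up (top 82 mm above the slab), positive = pushed straight down. Needs about 4 N at first, 0.2 N more per mm, till it meets the rubber stop after 15 mm nominal (8 to 22 mm by the rails' setting). Springs back up when let go, unless trapped.
- plate_spot (a point): Point on the plate's top face at x = 0, y = +14 mm of the press frame; goes down with the plate. Around it, at the start, the keeper's window is free from y = -17 to +44 mm and x = +-50 mm (the plate itself ends at x = +-48, y = +40 mm): closed fingertips fit there from above.
- press_stop (a point): Fixed point of the press at the middle of the plate, at the nominal height of the plate's top when it meets the rubber stop (67 mm above the slab; true height 60 to 74 mm). Past there the force rises by 5 N per mm more. On meeting the stop the plate's top is 1 mm below the underside of the keeper's jaw, so the jaw can pass over; higher, the jaw runs against the plate's end.
- keeper (a joint): Keeper: plain steel sliding frame with a window: jaw at its +y end, raised cross bar at its -y end, side arms (7 mm wide, 5 mm thick) at x = +-53.5 mm. 0 m = open (starts at 0 to 2 mm), 0.028 m = fully closed against its end stop; grows as it slides towards -y of the press frame. Friction about 2 N; stays where left. At full travel the jaw lies 24 mm over the plate's end.
- press_jaw (a point): Fixed point of the press: where the centre of the jaw's underside is with the keeper open (0, +60 mm, 68 mm above the slab nominal; up to 7 mm off in height). The jaw is a flat strip 114 (x) x 32 (y) x 5 mm, spanning y = +44 to +76 mm when open, just beyond the plate's +y end.
- press_bar (a point): Fixed point of the press: where the centre of the cross bar is with the keeper open (0, -21 mm, 94 mm above the slab nominal; up to 7 mm off in height). The bar is 114 (x) x 8 (y) x 12 mm and bridges over the plate. Fingertips pressed on the plate in the window and dragged towards -y push the bar and so draw the jaw over the plate's end.
- tiffin: Bystander: four-tier round steel tiffin with a lever clamp, 130 mm across, 285 mm tall, 1 kg, loose; origin at the centre of its underside.
- chutney_box: Bystander: plastic box with lid, 96 x 126 x 58 mm, loose; origin at the centre of its underside.
- katoris: Bystander: two small steel bowls nested in each other, 92 mm across, 46 mm tall, loose; origin at the centre of the underside.
- spatula: Bystander: wooden spatula lying flat, loose; its length along its own x.

How it is judged:
By the outcome, as a careful person would: the job done as asked, in the order asked, and still so for the second after the job is handed in, with the robot touching nothing.
It also fails if it takes over 45 s, if anything falls off the work surface, if the arm or the gripper's body presses on something with over 40 N, if the wrist force passes 120 N, or if a joint passes its speed limit or range.

## Robot

A 6-joint arm with a two-finger parallel gripper is mounted at the origin on the work surface. World frame = base frame: x ahead of the robot, y to its left, z up, the work surface at z = 0. Lengths are in m, angles in rad, forces in N, time in s.
With the tool pointing down it reaches from about 0.2 to 0.875 m from the base axis. Payload 3.4 kg.
Tool frame: the origin (TCP) lies at the very end of the fingers, on their centre line; the grasp point (between the pads) lies 19 mm behind it; x points along the fingers, y is the direction in which the jaws open and shut, and the axes are right-handed (so a half turn about x gives the same grasp; the last joint's range is limited). The gripper opens to 94 mm and grips with 3 to 60 N. Pads are 16 mm wide; open, the fingers measure 119 mm over their backs; the gripper's body (75 mm by 177 mm) begins 78 mm behind the grasp point.
Start: joints at [-1.435, 0.276, 1.505, -0, 1.361, -0.121], TCP at [0.146, -0.556, 0.205] pointing down, gripper open.
Joint ranges: [-2.89, 2.89], [-0.75, 2.08], [0.22, 2.7], [-1.18, 4.32], [0.11, 2.71], [-2.7, 2.7]. Speed limits (rad/s): [2.57, 2.57, 3.14, 3.14, 3.14, 3.14].

## Interface

Orientations are given as a rotation vector (axis times angle).
In Python, from plant import manip, get_image, camera_info, order, spotter gives the robot as it stands. The module is installed in compiled form; this text tells all that it offers.
- The arm moves only by the shell command python3 -m creep 'ROWS' [FORCE]. ROWS is JSON, a list of rows, each a list of 3 entries, a list of its own where there are three numbers: the finger opening in m, from 0 to 0.094, then the shift along the tool's x, y, z in m, then the turn about the tool's x in units of 5 degrees (1.0 is 5 degrees). In form: [[grip, [tx, ty, tz], spin], ...]. A call has 1 to 8 rows; each row shifts and turns the commanded pose from where the row before left it, along the tool's axes as they then stand; what a row does not reach is not made up. A row lasts 1/12 s, in which the tool goes at most 41.7 mm and 7.16 degrees, less where a joint would pass 70% of its speed; a pose out of reach is approached as far as the arm can. A call is refused whole if a number of a shift passes 0.0417 or a number of a turn 1, either way. A call with a gripper value outside its range is refused whole. The fingers move at their own pace and stop on an object; FORCE is the grip in N (left out, the last holds). Time passes only in rows, so rows that do not move let the fingers close. It gives the time, the measured TCP pose, the force and the opening at its end, in the units of the state.
- manip.state(): the state, without advancing time (a new reading comes with each control period).
- get_image(name): name is "scene" or "top"; returns (picture, depth): 420x560x3 uint8, red, green, blue; 420x560 float32, m along the optical axis (not along the pixel's ray), 0 where there is no reading.
- camera_info(name): a dict with "camera_matrix" (3x3 intrinsics, pixels), "origin" and "orientation" of the camera in the world. Camera axes: x right, y down, z forward; pixel columns grow to the right and rows downward; lengths in m; the calibration is good to about 2 mm. A picture is of the moment at which its call begins. camera_info takes no time and is no camera call.
- order.sign_off(): hands the job in, once; it reports no verdict.
Trained networks look in the newest picture that a camera, given by its name, has taken for a name from the list of things; names that differ only in an ending like _2 or _b are one class to them, and where a whole thing is asked for, a point or a joint stands for the part that bears it (a point fixed in the world has none). Each returns a list of dicts, best first, with "conf" (0 to 1); they miss things now and then, are a little off and sometimes report something else, mostly with a low value. They report only what shows in the picture. A call takes as long as a camera call.
- spotter.trace(camera, label): "region" (420x560 bool, what is visible of it) and "bbox" ([left, top, right, bottom] in pixels, round what is visible of it).
- spotter.spot_point(camera, label): "location" ([row, column] in pixels: a listed point, or the origin of a listed thing).
The state is a dict: "time": time; "joint_positions": joint angles; "joint_velocities": joint speeds; "joint_torque": joint torques, N m; "eef_pos": TCP position; "eef_rot": TCP orientation; "ft_force": force on the tool from outside, world axes, zero at the start; "ft_torque": the same for the moment, N m; "gripper_width": finger opening in m.
Only numpy, scipy, OpenCV 4.12 (cv2) and the standard library are available. Lean on these libraries where they do the work, as an engineer would, in place of code of your own. Each camera call takes 0.05 s, during which the arm holds its last target.

## Working session

There is one attempt and no reset: what is moved stays moved. The work goes in short steps, Python scripts to look and compute and a shell command to move; the robot and the scene stay as the last step left them, time stands still between calls to the robot, and variables do not carry over. Pictures are saved under pics/ and viewed, and the job is handed in when it is done.

```bash
mkdir -p pics; cat > h.py <<'E'
import numpy as np, cv2
from scipy.spatial.transform import Rotation as R
from plant import manip, get_image, camera_info, order, spotter
def cam(n):
    c=camera_info(n); K=np.array(c["camera_matrix"]); o=np.array(c["origin"]); q=np.array(c["orientation"])
    if q.shape==(3,3): M=q
    elif q.size==3: M=R.from_rotvec(q).as_matrix()
    else: M=R.from_quat(q).as_matrix()
    return K,o,M
def cloud(n,d):
    K,o,M=cam(n); v,u=np.mgrid[:d.shape[0],:d.shape[1]]
    p=np.stack([(u-K[0,2])/K[0,0]*d,(v-K[1,2])/K[1,1]*d,d],-1)
    return p@M.T+o
def proj(n,P):
    K,o,M=cam(n); c=(np.atleast_2d(P)-o)@M; q=c@K.T; return q[:,:2]/q[:,2:]
def save(name,im): cv2.imwrite("pics/"+name,im[...,::-1])
E
python3 - <<'E'
from h import *
for n in("scene","top"):
    print(camera_info(n))
    im,d=get_image(n); save(n+"0.png",im); np.save(n+"_d.npy",d)
    for l in ("press","plate","keeper"):
        for r in spotter.trace(n,l)[:2]: print(n,l,round(r["conf"],2),r["bbox"],r["region"].sum())
    for l in ("press","plate_spot","press_stop","press_jaw","press_bar"):
        for r in spotter.spot_point(n,l)[:2]:print(n,l,round(r["conf"],2),r["location"])
print(manip.state())
E
```

```text
{'camera_matrix': array([[475.46735975,   0.        , 279.65222827],
       [  0.        , 475.46735975, 211.55206643],
       [  0.        ,   0.        ,   1.        ]]), 'origin': array([ 1.39788224, -0.44187122,  1.0265663 ]), 'orientation': array([-2.05773091, -1.21949347,  0.54889388])}
scene press 0.81 [231.4, 202.2, 316.4, 275.1] 4103
scene press 0.68 [140.7, 303.7, 176.7, 336.7] 1045
scene plate 0.56 [245.1, 216.2, 293.6, 249.4] 992
scene keeper 0.83 [258.8, 214.5, 298.3, 242.9] 387
scene press 0.85 [248.3, 270.8]
scene plate_spot 0.83 [230.0, 275.7]
scene press_stop 0.73 [234.0, 266.2]
scene press_stop 0.48 [327.4, 160.1]
scene press_jaw 0.94 [224.5, 292.9]
scene press_bar 0.79 [229.0, 264.2]
{'camera_matrix': array([[510.72544263,   0.        , 286.82912795],
       [  0.        , 510.72544263, 205.00033258],
       [  0.        ,   0.        ,   1.        ]]), 'origin': array([0.3212318 , 0.00713459, 1.28165864]), 'orientation': array([-2.12419141,  2.14851504, -0.17686132])}
top press 0.9 [261.9, 155.9, 344.9, 235.9] 5280
top plate 0.63 [283.6, 173.3, 336.3, 217.6] 1842

[... 164 characters left out ...]
.5]
{'time': 0.9, 'joint_positions': array([-1.43500999e+00,  2.75854038e-01,  1.50489785e+00,  2.31841393e-05,
        1.36069465e+00, -1.20988830e-01]), 'joint_velocities': array([-1.35302500e-03,  6.21547647e-05,  8.33141362e-04, -1.01186980e-03,
       -1.32105344e-05, -6.46719750e-04]), 'joint_torque': array([-1.92538946e-04, -4.04454231e+01, -2.37501222e+01,  7.02098943e-02,
        2.48530746e-02, -2.22739867e-07]), 'eef_pos': array([ 0.14604317, -0.55618179,  0.20552011]), 'eef_rot': array([ 2.08452786,  0.268946  , -2.08447793]), 'ft_force': array([0.50839426, 0.07224603, 0.18829835]), 'ft_torque': array([-0.00013098, -0.00951548,  0.02353117]), 'gripper_width': 0.09357406541916419}
```

```bash
python3 - <<'E'
import cv2
a=cv2.imread("pics/top0.png"); cv2.imwrite("pics/topc.png",cv2.resize(a[140:255,235:370],None,fx=5,fy=5,interpolation=cv2.INTER_CUBIC))
b=cv2.imread("pics/scene0.png"); cv2.imwrite("pics/scenec.png",cv2.resize(b[190:290,215:335],None,fx=6,fy=6,interpolation=cv2.INTER_CUBIC))
E
```

```text
(no output)
```

View pics/top0.png

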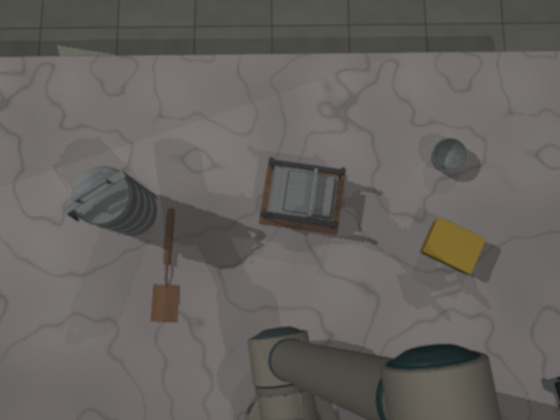

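View pics/scene0.png

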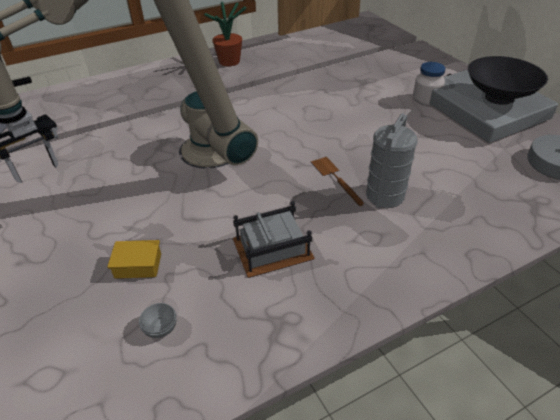

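```bash
ls pics
```

```text
scene0.png
scenec.png
top0.png
topc.png
```

View pics/topc.png

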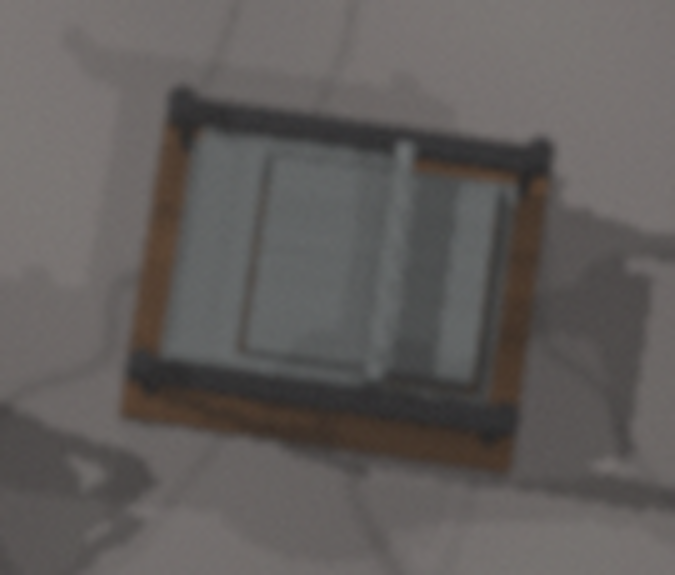

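View pics/scenec.png

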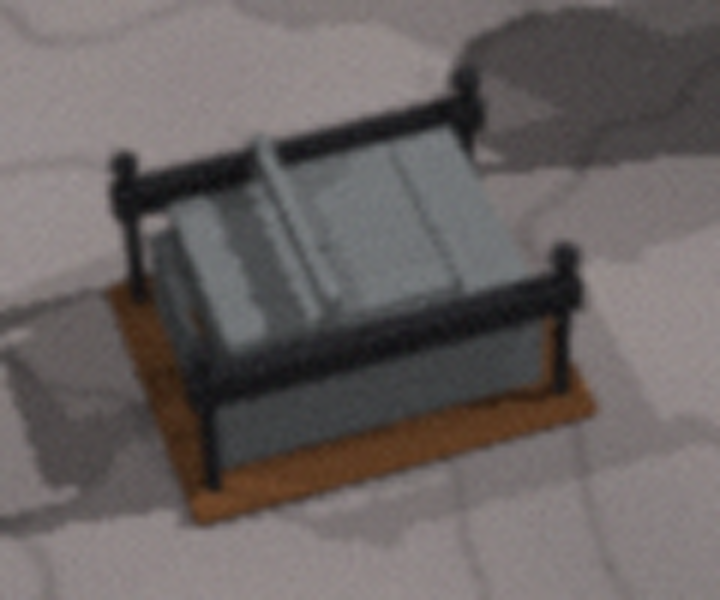

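The top view shows the press near pixel (303,195), the jaw at its left end (col ~272) and the cross bar at col ~314. The tiffin, spatula, box and bowls are all well clear. Next I fit the press pose from the depth.

```bash
python3 - <<'E'
from h import *
from scipy.optimize import minimize
d=np.load("top_d.npy"); P=cloud("top",d)
# table level
for n in("top","scene"):
    dd=np.load(n+"_d.npy");Q=cloud(n,dd)
    m=(Q[...,0]>.25)&(Q[...,0]<.5)&(Q[...,1]>-.12)&(Q[...,1]<.1)&(dd>0)
    z=Q[m][:,2]; print(n,m.sum(),"table z",np.median(z[z<.01]), np.histogram(z,bins=np.arange(-.01,.12,.005)))
    b=Q[m&(Q[...,2]>.004)&(Q[...,2]<.13)]
    np.save(n+"_pts.npy",b)
    h,c=b[b[:,2]>.05],0
    r=cv2.minAreaRect(b[:,:2].astype(np.float32)*1000); print("all",r)
    r=cv2.minAreaRect(h[:,:2].astype(np.float32)*1000); print("high",r)
base=P[235-30:236,260:346]
for l,(v,u) in {"spot":(191.6,298.6),"jaw":(188.9,279.5),"press":(197.3,303.3)}.items(): print(l,P[int(round(v)),int(round(u))])
for v in (180,195,205):
    print(v,[tuple((P[v,u]*1000).round(0)) for u in range(262,346,3)])
E
```

```text
top 9445 table z -0.00016119231757949493 (array([ 292, 4138, 3488,  548,   72,    4,    1,    2,    4,    2,    3,
          5,   10,   25,   23,   22,   34,   84,  242,  139,    5,   10,
         40,   10,    0]), array([-0.01 , -0.005,  0.   ,  0.005,  0.01 ,  0.015,  0.02 ,  0.025,
        0.03 ,  0.035,  0.04 ,  0.045,  0.05 ,  0.055,  0.06 ,  0.065,
        0.07 ,  0.075,  0.08 ,  0.085,  0.09 ,  0.095,  0.1  ,  0.105,
        0.11 ,  0.115]))
all ((376.9258117675781, -9.637405395507812), (216.72349548339844, 248.67247009277344), 89.27978515625)
high ((495.77703857421875, -24.871047973632812), (185.1193084716797, 32.888118743896484), 80.97801208496094)
scene 2660 table z -0.0006747699603932844 (array([  66, 1343,  832,   48,   13,    4,    6,    6,    6,    6,    6,
          5,    7,   13,    4,    8,   28,   51,  125,   51,    3,    7,
         18,    3,    0]), array([-0.01 , -0.005,  0.   ,  0.005,  0.01 ,  0.015,  0.02 ,  0.025,
        0.03 ,  0.035,  0.04 ,  0.045,  0.05 ,  0.055,  0.06 ,  0.065,
        0.07 ,  0.075,  0.08 ,  0.085,  0.09 ,  0.095,  0.1  ,  0.105,
     
[... 4517 characters left out ...]
 (np.float64(516.0), np.float64(-50.0), np.float64(104.0)), (np.float64(519.0), np.float64(-58.0), np.float64(81.0)), (np.float64(519.0), np.float64(-65.0), np.float64(85.0)), (np.float64(519.0), np.float64(-72.0), np.float64(81.0)), (np.float64(519.0), np.float64(-79.0), np.float64(83.0)), (np.float64(519.0), np.float64(-86.0), np.float64(81.0)), (np.float64(519.0), np.float64(-94.0), np.float64(79.0)), (np.float64(530.0), np.float64(-107.0), np.float64(12.0)), (np.float64(530.0), np.float64(-114.0), np.float64(11.0)), (np.float64(531.0), np.float64(-122.0), np.float64(8.0)), (np.float64(531.0), np.float64(-131.0), np.float64(2.0)), (np.float64(532.0), np.float64(-139.0), np.float64(-2.0))]
```

```bash
python3 - <<'E'
from h import *
from scipy.optimize import least_squares
C=[((120,418),(-80,100,8)),((510,470),(-80,-100,8)),((270,155),(48,40,82)),((242,350),(-48,40,82)),((500,190),(48,-70,82)),((470,385),(-48,-70,82)),
((404,145),(57,-22,104)),((377,379),(-57,-22,104)),((163,357),(-57,75,78)),((190,130),(57,75,78))]
px=np.array([c[0] for c in C])/5-.4+[235,140]; m=np.array([c[1] for c in C])/1000.
def tr(p,m):
    c,s=np.cos(p[2]),np.sin(p[2]); return np.c_[p[0]+c*m[:,0]-s*m[:,1],p[1]+s*m[:,0]+c*m[:,1],m[:,2]]
r=least_squares(lambda p:(proj("top",tr(p,m))-px).ravel(),[.53,-.03,0.],loss="soft_l1")
p=r.x; print(p,np.degrees(p[2])); print((proj("top",tr(p,m))-px).round(1))
for n in("top","scene"):
    im=cv2.imread(f"pics/{n}0.png").copy(); x0,y0,w,h,f=(235,140,135,115,5) if n=="top" else (215,190,120,100,6)
    im=cv2.resize(im[y0:y0+h,x0:x0+w],None,fx=f,fy=f,interpolation=cv2.INTER_CUBIC)
    for (a,b,c,e,z) in [(-80,80,-100,100,8),(-48,48,-70,40,82),(-57,57,44,76,78),(-57,57,-25,-17,104)]:
        q=proj(n,tr(p,np.array([(a,c,z),(b,c,z),(b,e,z),(a,e,z)])/1000.))
        cv2.polylines(im,[(((q-[x0,y0])+.5)*f).astype(np.int32)],True,(0,255,0),1)
    cv2.imwrite(f"pics/{n}_fit.png",im)
spot=tr(p,np.array([[0,.014,.082]]))[0]; print("spot",spot)
s=manip.state(); T=R.from_rotvec(s["eef_rot"]).as_matrix(); print(T.round(3))
E
```

```text
[ 0.55015541 -0.03305709 -0.15245252] -8.734885730593904
[[-0.8  0.1]
 [ 0.2  0.8]
 [ 0.1  0. ]
 [ 0.   0. ]
 [-0.6 -0.7]
 [ 0.3 -0.5]
 [-0.2 -0.2]
 [-1.2  0.2]
 [ 0.8  0.5]
 [ 2.3 -0.2]]
spot [ 0.55228149 -0.01921946  0.082     ]
[[ 0.     0.254 -0.967]
 [-0.    -0.967 -0.254]
 [-1.     0.    -0.   ]]
```

View pics/top_fit.png

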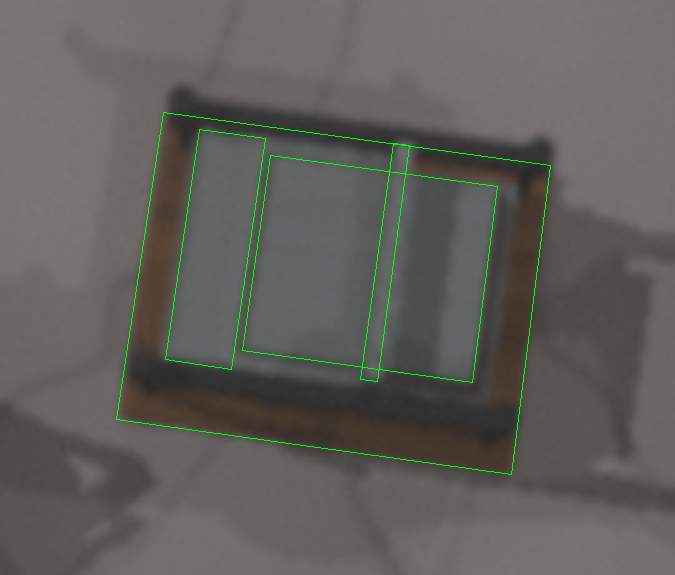

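View pics/scene_fit.png

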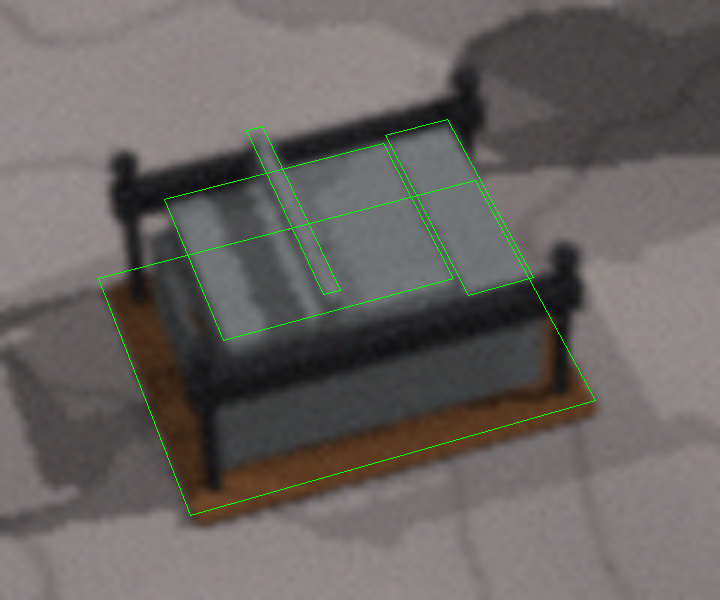

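The fit agrees with the top picture to about 1 px; in the scene view it's off by 2–3 mm. Press yaw is −8.7°, and the keeper sits roughly 5 mm above nominal. I'll close the fingers and turn the tool so that its z axis points along press −y.

```bash
python3 -m creep '[[0,[0,0,0],-1],[0,[0,0,0],-1],[0,[0,0,0],-1],[0,[0,0,0],-1],[0,[0,0,0],-1],[0,[0,0,0],-1],[0,[0,0,0],-1],[0,[0,0,0],-1]]' 30; python3 -m creep '[[0,[0,0,0],-1],[0,[0,0,0],-1],[0,[0,0,0],-1],[0,[0,0,0],-1],[0,[0,0,0],-1],[0,[0,0,0],-0.3],[0,[0,0,0],0]]'
cat >> h.py <<'E'
PR=np.array([0.55015541,-0.03305709]); YAW=-0.15245
A=np.array([[np.cos(YAW),-np.sin(YAW)],[np.sin(YAW),np.cos(YAW)]])
def rep(tgt=None):
    s=manip.state(); T=R.from_rotvec(s["eef_rot"]).as_matrix(); e=s["eef_pos"]
    pp=A.T@(e[:2]-PR); f=s["ft_force"]; fp=A.T@f[:2]
    print("t %.2f press xy %s z %.2f mm | F press %s z %.2f | w %.4f"%(s["time"],(pp*1000).round(2),e[2]*1000,fp.round(2),f[2],s["gripper_width"]))
    if tgt is not None:
        t=np.r_[PR+A@(np.array(tgt[:2])/1000),tgt[2]/1000]; print("tool shift mm",(T.T@(t-e)*1000).round(1)); print(T.round(3))
E
python3 -c "
from h import *
rep((0,10,140))"
```

```text
time: 1.57
eef_pos: [0.146, -0.5562, 0.2055]
eef_rot: [1.644, 0.855, -1.644]
ft_force: [-0.7, 0.6, -0.2]
gripper_width: 0.0439
time: 2.15
eef_pos: [0.1461, -0.5562, 0.2055]
eef_rot: [1.321, 1.133, -1.321]
ft_force: [-0.1, 0.5, -0.8]
gripper_width: 0.0005
t 2.15 press xy [-319.98 -578.43] z 205.51 mm | F press [-0.21  0.44] z -0.80 | w 0.0005
tool shift mm [  65.4  319.6 -588.6]
[[ 0.     0.988 -0.152]
 [-0.    -0.152 -0.988]
 [-1.     0.     0.   ]]
```

```bash
python3 -m creep '[[0,[0,0.0188,-0.0346],0],[0,[0,0.0188,-0.0346],0],[0,[0,0.0188,-0.0346],0],[0,[0,0.0188,-0.0346],0],[0,[0,0.0188,-0.0346],0],[0,[0,0.0188,-0.0346],0],[0,[0,0.0188,-0.0346],0],[0,[0,0.0188,-0.0346],0]]'; python3 -m creep '[[0,[0,0.0188,-0.0346],0],[0,[0,0.0188,-0.0346],0],[0,[0,0.0188,-0.0346],0],[0,[0,0.0188,-0.0346],0],[0,[0,0.0188,-0.0346],0],[0,[0,0.0188,-0.0346],0],[0,[0,0.0188,-0.0346],0],[0,[0,0.0188,-0.0346],0]]'; python3 -m creep '[[0,[0.02,0.0188,-0.0346],0],[0,[0.02,0,0],0],[0,[0.02,0,0],0],[0,[0,0,0],0]]'
python3 - <<'E'
from h import *
rep((0,10,82))
for n in("top","scene"):
    im,d=get_image(n); x0,y0,w,h,f=(225,130,150,115,5) if n=="top" else (205,110,150,180,3)
    save(n+"1.png",cv2.resize(im[y0:y0+h,x0:x0+w],None,fx=f,fy=f,interpolation=cv2.INTER_CUBIC))
E
```

```text
time: 2.82
eef_pos: [0.3378, -0.304, 0.2057]
eef_rot: [1.322, 1.131, -1.322]
ft_force: [0.5, -0.7, -0.7]
gripper_width: 0.0002
time: 3.48
eef_pos: [0.5288, -0.0532, 0.2057]
eef_rot: [1.322, 1.132, -1.321]
ft_force: [-0.2, 0.1, 0.1]
gripper_width: 0.0
time: 3.82
eef_pos: [0.5478, -0.0241, 0.1428]
eef_rot: [1.317, 1.14, -1.326]
ft_force: [-0.0, 0.5, -0.1]
gripper_width: 0.0003
t 3.82 press xy [-3.68  8.48] z 142.75 mm | F press [-0.08  0.44] z -0.13 | w 0.0003
tool shift mm [60.7  4.2 -1.5]
[[-0.008  0.988 -0.152]
 [ 0.001 -0.152 -0.988]
 [-1.    -0.008  0.   ]]
```

View pics/top1.png

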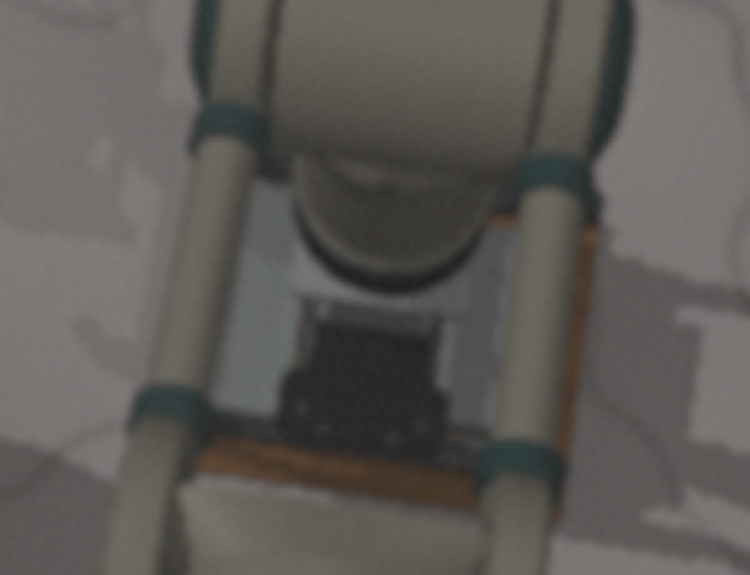

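View pics/scene1.png

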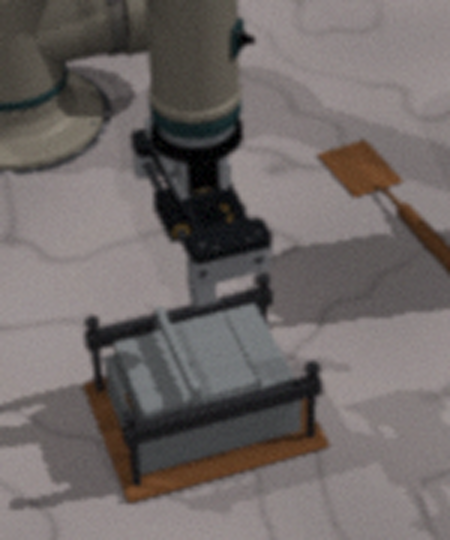

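The fingertips hang over the window: in the scene crop they are at about (205,300), above the plate and to the jaw side of the bar. I'll descend and then feel for the plate.

```bash
python3 -m creep '[[0,[0.015,0.004,-0.001],0],[0,[0.015,0,0],0],[0,[0.012,0,0],0],[0,[0.01,0,0],0],[0,[0,0,0],0],[0,[0,0,0],0]]'
python3 - <<'E'
from h import *
rep((0,10,82))
im,d=get_image("scene"); save("scene2.png",cv2.resize(im[170:290,210:340],None,fx=5,fy=5,interpolation=cv2.INTER_CUBIC))
E
```

```text
time: 4.42
eef_pos: [0.5549, -0.0256, 0.0953]
eef_rot: [1.322, 1.131, -1.321]
ft_force: [0.1, 0.6, 0.5]
gripper_width: 0.0005
t 4.42 press xy [3.51 8.12] z 95.32 mm | F press [-0.02  0.63] z 0.48 | w 0.0005
tool shift mm [13.3 -3.5 -1.9]
[[ 0.001  0.988 -0.154]
 [-0.    -0.154 -0.988]
 [-1.     0.001  0.   ]]
```

View pics/scene2.png

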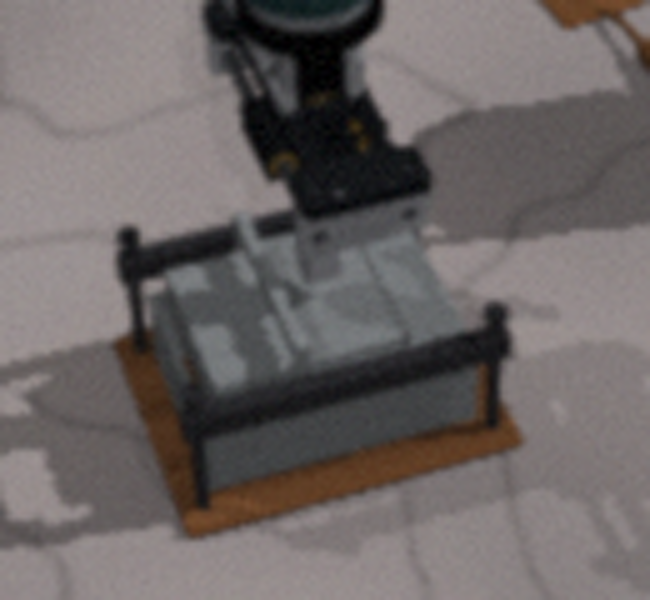

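```bash
python3 - <<'E'
from h import *
im,d=get_image("scene"); P=cloud("scene",d); e=manip.state()["eef_pos"]
q=P.copy(); q[...,:2]=(P[...,:2]-e[:2])@A; q[...,2]-=e[2]; q*=1000
for v in range(200,232,2):
    print(v,[(u,*q[v,u].round(0).astype(int).tolist()) for u in range(266,300,3) if d[v,u]>0 and q[v,u,2]>-60 and abs(q[v,u,0])<80])
E
```

```text
200 [(266, 22, -26, 118), (269, 41, -23, 134), (272, 50, -18, 139), (275, 23, -2, 112), (278, 23, 7, 109), (281, 56, 3, 138), (284, 59, 10, 138), (287, 65, 16, 141), (290, 67, 23, 141), (293, 70, 30, 141)]
202 [(266, 25, -27, 114), (269, 23, -18, 110), (272, 55, -20, 137), (275, 59, -13, 139), (278, 64, -7, 141), (281, 65, 0, 139), (284, 66, 8, 138), (287, 70, 14, 139), (290, 72, 22, 139), (293, 73, 29, 137)]
204 [(266, 31, -29, 113), (269, 62, -30, 140), (272, 63, -23, 139), (275, 66, -16, 139), (278, 70, -9, 140), (281, 72, -2, 139), (284, 77, 4, 142), (287, 77, 12, 139)]
206 [(269, 67, -32, 138), (272, 74, -26, 142), (275, 74, -18, 139), (278, 75, -11, 138), (281, 79, -5, 140)]
208 [(269, 73, -34, 137), (272, 79, -28, 140), (275, 79, -20, 138)]
210 [(269, 76, -35, 134)]
212 [(266, -67, -1, -11), (269, 76, -35, 127), (290, 79, 19, 111), (293, 79, 27, 108)]
214 [(266, -60, -3, -11), (269, 77, -36, 121)]
216 [(266, -57, -4, -17), (269, 74, -35, 112), (275, 80, -21, 112), (281, 79, -5, 106), (284, 80, 2, 104), (287, 77, 12, 98), (290, 79, 19, 98), (293, -63, 81, -50)]
218 [(266, -48, 
[... 741 characters left out ...]
, (296, 3, 65, -17)]
226 [(266, -16, -18, -14), (269, -15, -10, -16), (272, 10, -9, 7), (275, -7, 6, -13), (278, -6, 14, -16), (281, -3, 22, -15), (284, 1, 30, -15), (287, -1, 39, -20), (290, 1, 48, -21), (293, 6, 55, -19), (296, 11, 62, -16)]
228 [(266, 11, -26, 6), (269, -4, -13, -12), (272, -2, -5, -14), (275, 2, 3, -13), (278, 5, 11, -13), (281, 5, 19, -15), (284, 9, 27, -14), (287, 6, 37, -21), (290, 14, 43, -16), (293, 15, 52, -17), (296, 19, 59, -16)]
230 [(266, 21, -29, 9), (269, 0, -15, -16), (272, 4, -7, -15), (275, 6, 1, -16), (278, 9, 9, -16), (281, 9, 18, -19), (284, 17, 24, -14), (287, 19, 32, -15), (290, 19, 41, -17), (293, 19, 50, -21), (296, 23, 58, -20), (299, 27, 65, -18)]
```

The grey block is just the gripper body, ≥97 mm above the tip, so it clears everything. Next I feel downwards for the plate.

```bash
python3 -m creep '[[0,[0.005,-0.003,0],0],[0,[0.004,0,0],0],[0,[0,0,0],0],[0,[0,0,0],0]]'; python3 -c "
from h import *
rep()"; python3 -m creep '[[0,[0.001,0,0],0],[0,[0.001,0,0],0],[0,[0.001,0,0],0],[0,[0.001,0,0],0],[0,[0,0,0],0]]'; python3 -c "
from h import *
rep()"
```

```text
time: 4.85
eef_pos: [0.5512, -0.0246, 0.0854]
eef_rot: [1.321, 1.133, -1.322]
ft_force: [-1.1, -0.2, -0.2]
gripper_width: 0.0003
t 4.85 press xy [-0.24  8.57] z 85.37 mm | F press [-1.1  -0.36] z -0.19 | w 0.0003
time: 5.27
eef_pos: [0.5516, -0.0246, 0.0819]
eef_rot: [1.321, 1.133, -1.321]
ft_force: [-0.3, 0.4, 4.2]
gripper_width: 0.0001
t 5.27 press xy [0.2  8.54] z 81.86 mm | F press [-0.34  0.36] z 4.19 | w 0.0001
```

```bash
for i in 1 2; do :; done; python3 -m creep '[[0,[0.001,0,0],0],[0,[0.001,0,0],0],[0,[0.001,0,0],0],[0,[0.001,0,0],0],[0,[0.001,0,0],0],[0,[0.001,0,0],0],[0,[0,0,0],0]]'; python3 -c "
from h import *
rep()"; python3 -m creep '[[0,[0.0005,0,0],0],[0,[0.0005,0,0],0],[0,[0,0,0],0]]'; python3 -c "
from h import *
rep()"
```

```text
time: 5.85
eef_pos: [0.5517, -0.0247, 0.0756]
eef_rot: [1.321, 1.132, -1.321]
ft_force: [-1.9, 0.7, 5.0]
gripper_width: 0.0004
t 5.85 press xy [0.23 8.52] z 75.63 mm | F press [-1.98  0.37] z 5.02 | w 0.0004
time: 6.1
eef_pos: [0.5517, -0.0247, 0.0747]
eef_rot: [1.321, 1.132, -1.321]
ft_force: [-1.7, -0.2, 5.9]
gripper_width: 0.0004
t 6.10 press xy [0.22 8.52] z 74.72 mm | F press [-1.62 -0.44] z 5.87 | w 0.0004
```

```bash
python3 -m creep '[[0,[0.0005,0,0],0],[0,[0.0005,0,0],0],[0,[0,0,0],0],[0,[0,0,0],0]]'; python3 -c "
from h import *
rep()"
```

```text
time: 6.43
eef_pos: [0.5517, -0.0247, 0.0738]
eef_rot: [1.321, 1.132, -1.321]
ft_force: [-1.2, 0.5, 5.6]
gripper_width: 0.0006
t 6.43 press xy [0.23 8.54] z 73.81 mm | F press [-1.23  0.28] z 5.56 | w 0.0006
```

```bash
python3 -m creep '[[0,[0.0005,0,0],0],[0,[0.0005,0,0],0],[0,[0,0,0],0],[0,[0,0,0],0]]'; python3 -c "
from h import *
rep()"
```

```text
time: 6.77
eef_pos: [0.5517, -0.0247, 0.0728]
eef_rot: [1.321, 1.132, -1.321]
ft_force: [-1.0, 0.3, 5.2]
gripper_width: 0.0002
t 6.77 press xy [0.25 8.54] z 72.85 mm | F press [-1.07  0.14] z 5.17 | w 0.0002
```

```bash
python3 -m creep '[[0,[0.0005,0,0],0],[0,[0.0005,0,0],0],[0,[0,0,0],0],[0,[0,0,0],0]]'; python3 -c "
from h import *
rep()"
```

```text
time: 7.1
eef_pos: [0.5517, -0.0247, 0.0721]
eef_rot: [1.321, 1.132, -1.321]
ft_force: [-2.9, -0.2, 7.6]
gripper_width: 0.0003
t 7.10 press xy [0.22 8.53] z 72.09 mm | F press [-2.82 -0.59] z 7.56 | w 0.0003
```

```bash
python3 -m creep '[[0,[0.0005,0,0],0],[0,[0.0005,0,0],0],[0,[0,0,0],0],[0,[0,0,0],0]]'; python3 -c "
from h import *
rep()"
```

```text
time: 7.43
eef_pos: [0.5517, -0.0247, 0.0716]
eef_rot: [1.321, 1.132, -1.321]
ft_force: [-2.5, -0.2, 10.4]
gripper_width: 0.0004
t 7.43 press xy [0.22 8.52] z 71.55 mm | F press [-2.41 -0.53] z 10.44 | w 0.0004
```

The stop is met at z ≈ 72.4 mm, after about 9.6 mm of travel. The force now rises 5 N/mm, and this matches the rail height of about +5 mm seen in the depth. I'll drag towards the bar while watching the forces.

```bash
python3 -m creep '[[0,[0.0003,0,0.001],0],[0,[0,0,0.001],0],[0,[0,0,0.001],0],[0,[0,0,0.001],0],[0,[0,0,0],0]]'; python3 -c "
from h import *
rep()"
```

```text
time: 7.85
eef_pos: [0.5517, -0.0257, 0.0714]
eef_rot: [1.328, 1.134, -1.319]
ft_force: [0.2, 7.6, 10.5]
gripper_width: 0.0007
t 7.85 press xy [0.4  7.53] z 71.43 mm | F press [-0.93  7.55] z 10.54 | w 0.0007
```

```bash
python3 -m creep '[[0,[0,0,0.0015],0],[0,[0,0,0.0015],0],[0,[0,0,0.0015],0],[0,[0,0,0.0015],0],[0,[0,0,0],0]]'; python3 -c "
from h import *
rep()"
```

```text
time: 8.27
eef_pos: [0.5515, -0.0319, 0.0715]
eef_rot: [1.328, 1.133, -1.318]
ft_force: [-0.2, 7.2, 10.4]
gripper_width: 0.0004
t 8.27 press xy [1.13 1.39] z 71.54 mm | F press [-1.29  7.09] z 10.38 | w 0.0004
```

```bash
python3 -m creep '[[0,[0,0,0.0015],0],[0,[0,0,0.0015],0],[0,[0,0,0.0015],0],[0,[0,0,0.0015],0],[0,[0,0,0],0]]'; python3 -c "
from h import *
rep()"
```

```text
time: 8.68
eef_pos: [0.5509, -0.0379, 0.0716]
eef_rot: [1.328, 1.133, -1.317]
ft_force: [1.0, 6.7, 10.0]
gripper_width: 0.0006
t 8.68 press xy [ 1.44 -4.69] z 71.57 mm | F press [-0.02  6.81] z 10.03 | w 0.0006
```

```bash
python3 -m creep '[[0,[0,0,0.001],0],[0,[0,0,0.001],0],[0,[0,0,0.001],0],[0,[0,0,0.001],0],[0,[0,0,0],0]]'; python3 -c "
from h import *
rep()"
```

```text
time: 9.1
eef_pos: [0.5504, -0.041, 0.0716]
eef_rot: [1.33, 1.133, -1.317]
ft_force: [0.7, 9.5, 10.2]
gripper_width: 0.0006
t 9.10 press xy [ 1.49 -7.77] z 71.62 mm | F press [-0.77  9.45] z 10.21 | w 0.0006
```

```bash
python3 -m creep '[[0,[0,0,0.001],0],[0,[0,0,0.001],0],[0,[0,0,0.001],0],[0,[0,0,0.001],0],[0,[0,0,0],0]]'; python3 -c "
from h import *
rep()"
```

```text
time: 9.52
eef_pos: [0.5498, -0.0449, 0.0716]
eef_rot: [1.33, 1.133, -1.317]
ft_force: [1.0, 9.5, 10.6]
gripper_width: 0.0002
t 9.52 press xy [  1.44 -11.74] z 71.60 mm | F press [-0.5   9.53] z 10.56 | w 0.0002
```

```bash
python3 -m creep '[[0,[0,0,0.001],0],[0,[0,0,0.001],0],[0,[0,0,0.001],0],[0,[0,0,0.001],0],[0,[0,0,0],0]]'; python3 -c "
from h import *
rep()"
```

```text
time: 9.93
eef_pos: [0.5492, -0.0488, 0.0716]
eef_rot: [1.33, 1.133, -1.317]
ft_force: [1.0, 9.6, 9.8]
gripper_width: 0.0006
t 9.93 press xy [  1.44 -15.73] z 71.60 mm | F press [-0.45  9.69] z 9.80 | w 0.0006
```

```bash
python3 -m creep '[[0,[0,0,0.001],0],[0,[0,0,0.001],0],[0,[0,0,0.001],0],[0,[0,0,0.001],0],[0,[0,0,0],0]]'; python3 -c "
from h import *
rep()"
```

```text
time: 10.35
eef_pos: [0.5485, -0.0528, 0.0716]
eef_rot: [1.33, 1.133, -1.317]
ft_force: [0.6, 10.4, 11.3]
gripper_width: 0.0002
t 10.35 press xy [  1.41 -19.75] z 71.60 mm | F press [-0.94 10.35] z 11.35 | w 0.0002
```

```bash
python3 -m creep '[[0,[0,0,0.001],0],[0,[0,0,0.001],0],[0,[0,0,0.001],0],[0,[0,0,0.001],0],[0,[0,0,0],0]]'; python3 -c "
from h import *
rep()"
```

```text
time: 10.77
eef_pos: [0.5479, -0.0568, 0.0716]
eef_rot: [1.33, 1.133, -1.317]
ft_force: [0.1, 9.8, 9.9]
gripper_width: 0.0005
t 10.77 press xy [  1.38 -23.79] z 71.57 mm | F press [-1.42  9.66] z 9.94 | w 0.0005
```

The keeper has passed about 16 mm at a steady 9.6 N, so the jaw is over the plate's end. On to the end stop.

```bash
python3 -m creep '[[0,[0,0,0.001],0],[0,[0,0,0.001],0],[0,[0,0,0.001],0],[0,[0,0,0.001],0],[0,[0,0,0],0]]'; python3 -c "
from h import *
rep()"
```

```text
time: 11.18
eef_pos: [0.5473, -0.0607, 0.0716]
eef_rot: [1.33, 1.133, -1.317]
ft_force: [0.0, 9.6, 11.3]
gripper_width: 0.0004
t 11.18 press xy [  1.4  -27.76] z 71.60 mm | F press [-1.44  9.44] z 11.25 | w 0.0004
```

```bash
python3 -m creep '[[0,[0,0,0.0008],0],[0,[0,0,0.0008],0],[0,[0,0,0.0008],0],[0,[0,0,0],0]]'; python3 -c "
from h import *
rep()"
```

```text
time: 11.52
eef_pos: [0.5469, -0.063, 0.0716]
eef_rot: [1.33, 1.133, -1.317]
ft_force: [0.9, 10.2, 10.9]
gripper_width: 0.0002
t 11.52 press xy [  1.36 -30.13] z 71.60 mm | F press [-0.63 10.19] z 10.89 | w 0.0002
```

```bash
python3 -m creep '[[0,[0,0,0.0005],0],[0,[0,0,0.0005],0],[0,[0,0,0.0005],0],[0,[0,0,0],0]]'; python3 -c "
from h import *
rep()"
```

```text
time: 11.85
eef_pos: [0.5467, -0.0645, 0.0716]
eef_rot: [1.33, 1.134, -1.317]
ft_force: [1.5, 9.8, 10.5]
gripper_width: 0.0003
t 11.85 press xy [  1.35 -31.57] z 71.60 mm | F press [0.02 9.96] z 10.48 | w 0.0003
```

```bash
python3 -m creep '[[0,[0,0,0.0005],0],[0,[0,0,0.0005],0],[0,[0,0,0.0005],0],[0,[0,0,0],0]]'; python3 -c "
from h import *
rep()"
```

```text
time: 12.18
eef_pos: [0.5465, -0.0659, 0.0716]
eef_rot: [1.33, 1.134, -1.317]
ft_force: [0.7, 9.6, 10.9]
gripper_width: 0.0003
t 12.18 press xy [  1.36 -33.05] z 71.61 mm | F press [-0.8   9.64] z 10.85 | w 0.0003
```

```bash
python3 -m creep '[[0,[0,0,0.0005],0],[0,[0,0,0.0005],0],[0,[0,0,0],0]]'; python3 -c "
from h import *
rep()"
```

```text
time: 12.43
eef_pos: [0.5464, -0.0662, 0.0716]
eef_rot: [1.331, 1.134, -1.316]
ft_force: [0.9, 11.5, 10.8]
gripper_width: 0.0002
t 12.43 press xy [  1.33 -33.34] z 71.60 mm | F press [-0.87 11.51] z 10.75 | w 0.0002
```

```bash
python3 -m creep '[[0,[0,0,0.0005],0],[0,[0,0,0.0005],0],[0,[0,0,0],0]]'; python3 -c "
from h import *
rep()"
```

```text
time: 12.68
eef_pos: [0.5464, -0.0662, 0.0716]
eef_rot: [1.333, 1.135, -1.316]
ft_force: [1.8, 13.7, 10.9]
gripper_width: 0.0007
t 12.68 press xy [  1.37 -33.36] z 71.61 mm | F press [-0.33 13.81] z 10.95 | w 0.0007
```

The position has stopped at y = −33.3 while the force rises: that's the keeper's end stop. I'll take a look before letting go.

```bash
python3 - <<'E'
from h import *
im,d=get_image("scene"); save("scene3.png",cv2.resize(im[170:290,210:340],None,fx=5,fy=5,interpolation=cv2.INTER_CUBIC))
E
```

```text
(no output)
```

View pics/scene3.png

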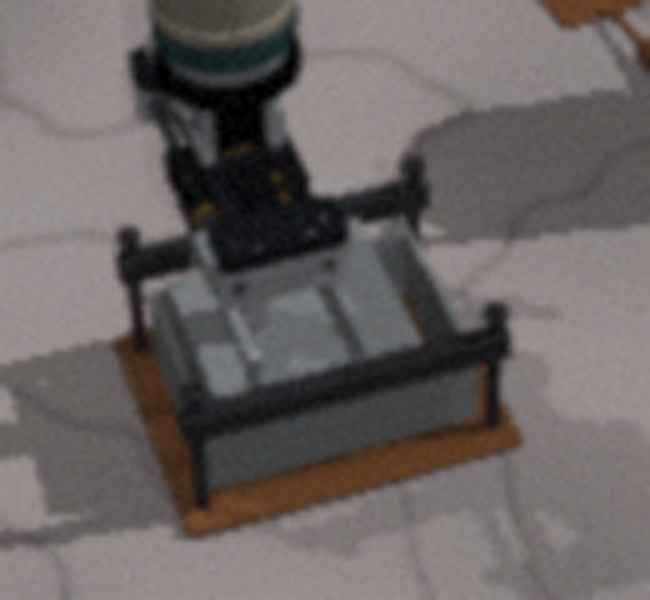

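The jaw at (375,310) now lies over the plate's end, with the empty box end visible behind it at (420,290). I'll ease off the bar and then lift slowly.

```bash
python3 -m creep '[[0,[0,0,-0.0015],0],[0,[0,0,-0.0015],0],[0,[0,0,-0.001],0],[0,[0,0,0],0]]'; python3 -c "
from h import *
rep()"
```

```text
time: 13.07
eef_pos: [0.5465, -0.0661, 0.0716]
eef_rot: [1.325, 1.132, -1.318]
ft_force: [-0.6, 4.3, 10.3]
gripper_width: 0.0007
t 13.07 press xy [  1.36 -33.24] z 71.55 mm | F press [-1.28  4.12] z 10.29 | w 0.0007
```

```bash
python3 -m creep '[[0,[-0.001,0,0],0],[0,[-0.001,0,0],0],[0,[-0.001,0,0],0],[0,[-0.001,0,0],0],[0,[0,0,0],0]]'; python3 -c "
from h import *
rep()"
```

```text
time: 13.48
eef_pos: [0.5459, -0.0662, 0.0739]
eef_rot: [1.325, 1.133, -1.319]
ft_force: [1.8, 4.8, 0.9]
gripper_width: 0.0004
t 13.48 press xy [  0.86 -33.44] z 73.92 mm | F press [1.   5.05] z 0.92 | w 0.0004
```

The plate is released (about 1 N left). The tip still leans about 5 N on the bar against its end stop, so I'll back off before rising.

```bash
python3 -m creep '[[0,[-0.0005,0,-0.0015],0],[0,[-0.0005,0,-0.0015],0],[0,[-0.0005,0,-0.001],0],[0,[0,0,0],0]]'; python3 -c "
from h import *
rep()"; python3 -m creep '[[0,[-0.005,0,0],0],[0,[-0.01,0,0],0],[0,[-0.02,0,0],0],[0,[-0.03,0,0],0],[0,[-0.04,0,0],0],[0,[-0.04,0,0],0],[0,[0,0,0],0]]'; python3 -c "
from h import *
rep((-320,-578,205))"
```

```text
time: 13.82
eef_pos: [0.5451, -0.0637, 0.0755]
eef_rot: [1.32, 1.133, -1.322]
ft_force: [0.2, -0.4, 0.1]
gripper_width: 0.0007
t 13.82 press xy [ -0.35 -31.05] z 75.51 mm | F press [ 0.3  -0.32] z 0.07 | w 0.0007
time: 14.4
eef_pos: [0.5502, -0.0649, 0.2302]
eef_rot: [1.327, 1.118, -1.31]
ft_force: [1.5, -0.5, 0.2]
gripper_width: 0.0003
t 14.40 press xy [  4.87 -31.42] z 230.16 mm | F press [ 1.5  -0.23] z 0.23 | w 0.0003
tool shift mm [  20.7 -324.7  546.9]
[[ 0.016  0.988 -0.153]
 [-0.004 -0.153 -0.988]
 [-1.     0.017  0.002]]
```

Free of the press. I'll move the arm away and look again.

```bash
python3 -m creep '[[0,[0,-0.018,0.034],0],[0,[0,-0.018,0.034],0],[0,[0,-0.018,0.034],0],[0,[0,-0.018,0.034],0],[0,[0,-0.018,0.034],0],[0,[0,-0.018,0.034],0],[0,[0,-0.018,0.034],0],[0,[0,-0.018,0.034],0]]'; python3 -m creep '[[0,[0,-0.018,0.034],0],[0,[0,-0.018,0.034],0],[0,[0,-0.018,0.034],0],[0,[0,-0.018,0.034],0],[0,[0,-0.018,0.034],0],[0,[0,0,0],0],[0,[0,0,0],0]]'
python3 - <<'E'
from h import *
for n in("top","scene"):
    im,d=get_image(n); save(n+"4.png",im); x0,y0,w,h,f=(235,140,135,115,5) if n=="top" else (215,190,120,100,6)
    im=cv2.resize(im[y0:y0+h,x0:x0+w],None,fx=f,fy=f,interpolation=cv2.INTER_CUBIC); save(n+"4c.png",im)
    P=cloud(n,d).copy(); P[...,:2]=(P[...,:2]-PR)@A; P*=1000
    def md(a,b,c,e): 
        m=(P[...,0]>a)&(P[...,0]<b)&(P[...,1]>c)&(P[...,1]<e)&(P[...,2]>40)&(P[...,2]<120); return m.sum(),np.median(P[m][:,2]).round(1)
    print(n,"plate",md(-40,40,-35,5),"beyond bar",md(-40,40,-68,-58),"jaw",md(-45,45,22,42),"old jaw place",md(-45,45,55,74))
    b=(P[...,2]>94)&(P[...,2]<115)&(abs(P[...,0])<45)&(abs(P[...,1])<80); print("bar y,z",np.median(P[b],0))
E
```

```text
time: 15.07
eef_pos: [0.3603, -0.3118, 0.2218]
eef_rot: [1.321, 1.131, -1.321]
ft_force: [0.6, -0.7, -0.2]
gripper_width: 0.0007
time: 15.65
eef_pos: [0.2454, -0.4662, 0.2211]
eef_rot: [1.324, 1.13, -1.324]
ft_force: [1.3, -0.1, 0.5]
gripper_width: 0.0005
top plate (np.int64(538), np.float64(72.7)) beyond bar (np.int64(136), np.float64(72.5)) jaw (np.int64(302), np.float64(77.6)) old jaw place (np.int64(0), np.float64(nan))
bar y,z [ -0.26065061 -48.67662629 104.39948842]
scene plate (np.int64(292), np.float64(72.7)) beyond bar (np.int64(71), np.float64(72.9)) jaw (np.int64(157), np.float64(77.5)) old jaw place (np.int64(6), np.float64(54.0))
bar y,z [  1.16293038 -49.21835823 103.62212204]
  return _methods._mean(a, axis=axis, dtype=dtype,
  ret = ret.dtype.type(ret / rcount)
```

View pics/top4c.png

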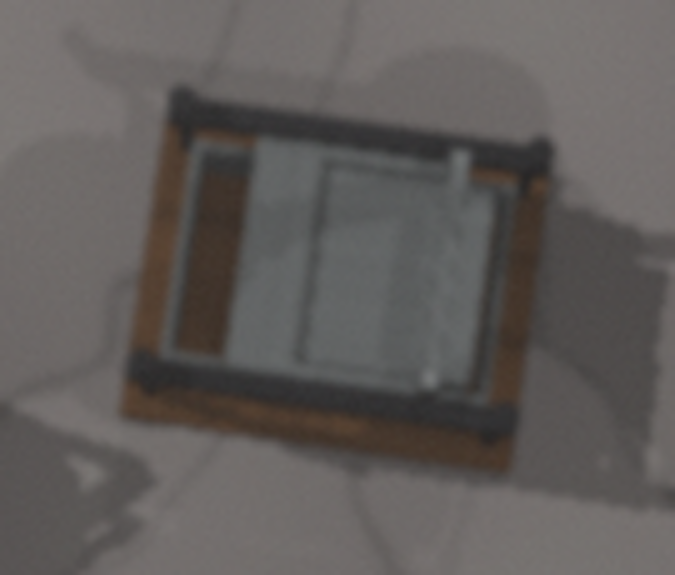

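View pics/scene4c.png

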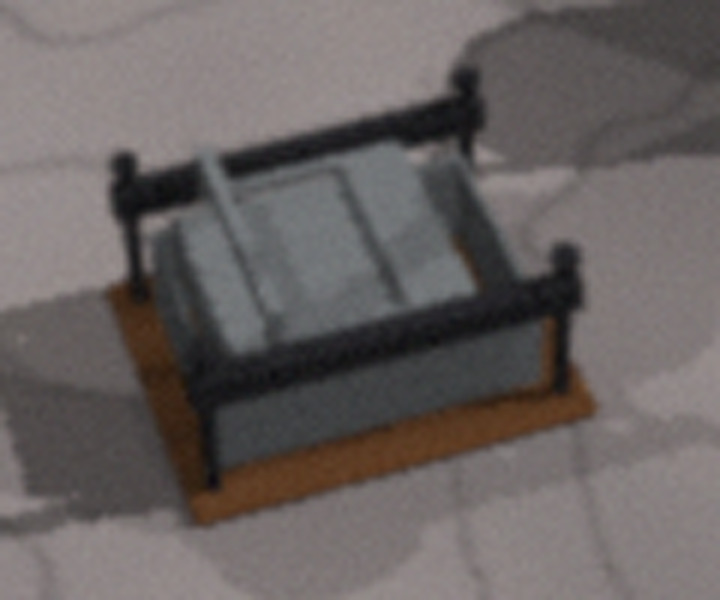

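View pics/top4.png

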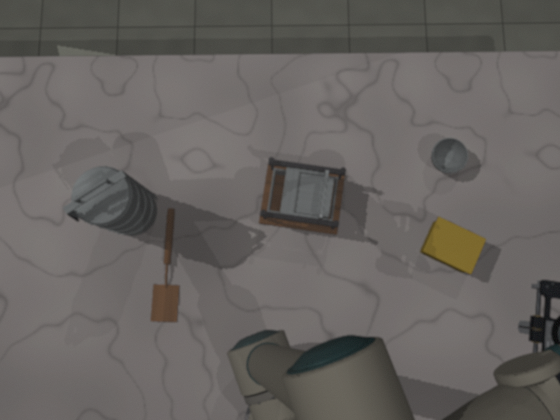

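Plate is held down at z ≈ 72.7 mm under the jaw, whose top is at 77.6 mm. The bar is at y ≈ −49 mm, which is −21 − 28, so the keeper is fully closed. The bystanders sit at the same pixels as before.

```bash
python3 -c "
from h import *
rep(); print(order.sign_off())"
```

```text
t 15.75 press xy [-234.31 -472.07] z 221.15 mm | F press [0.16 0.85] z -0.39 | w 0.0007
the job is handed in; nothing more can be done
None
```

The press is closed: the plate is trapped under the keeper's jaw, and the job was handed in at 15.75 s with the arm well clear.

- **Pushing down:** The plate met the rubber stop after about 9.6 mm, at z ≈ 72.4 mm, and I held it there at about 10–11 N.
- **Sliding the keeper:** With the plate held down I dragged the cross bar towards −y until the keeper stopped moving. The highest sideways reading was about 14 N, part of it friction on the plate, so the readings stayed below 25 N. I then eased off and lifted away.

**Last checks:**
- **Plate:** Both cameras put its top at about 72.7 mm, down from 82 mm when up. The jaw, with its top at about 77.6 mm, lies over the plate's end.
- **Keeper:** The bar is at y ≈ −49 mm, which is the full 28 mm of travel.
- **Other things on the slab:** In the top picture they are where they stood before.

**Disagreement:** My press pose fitted from the top camera sat about 2–3 mm off in the scene camera, roughly the stated calibration error. I met the bar about 1–3 mm sooner than that pose predicted, but this did not affect the result.

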